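# Press the peg board's loose end block home with the one-hand bar clamp

## Robot

A 6-joint arm with a two-finger parallel gripper is mounted at the origin on the work surface. World frame = base frame: x ahead of the robot, y to its left, z up, the work surface at z = 0. Lengths are in mm, angles in rad, forces in N, time in s.
With the tool pointing down it reaches from about 425 to 1125 mm from the base axis. Payload 14.9 kg.
Tool frame: the origin (TCP) lies at the very end of the fingers, on their centre line; the grasp point (between the pads) lies 19 mm behind it (env.pinch_z is the z of the grasp point in the tool frame, in mm); z points along the fingers, y is the direction in which the jaws open and shut (so a half turn about z gives the same grasp; the last joint's range is limited). The gripper opens to 91 mm and grips with 3 to 60 N. Pads are 32 mm wide; open, the fingers measure 118 mm over their backs; the gripper's body (76 mm by 178 mm) begins 60 mm behind the grasp point.
Start: joints at [1.132, 0.379, 1.734, -0, 1.028, -0.033], TCP at [276.336, 643.161, 213.932] pointing down, gripper open.
Joint ranges: [-2.77, 2.77], [-0.74, 2.19], [0, 2.66], [-1.06, 4.2], [0.31, 2.87], [-3.08, 3.08]. Speed limits (rad/s): [1.89, 1.89, 2.39, 3.14, 3.14, 3.14].

## Interface

Orientations are given as a unit quaternion [w, x, y, z].
In Python, from cell import env gives the robot as it stands. The module is installed in compiled form; this text tells all that it offers.
- The arm moves only by the tool step_arm, never from a script. Its argument "commands" is a list that holds one entry, the list of rows, each a list of 7 numbers: the shift along the tool's x, y, z in mm, then the turn, a rotation vector about the tool's x, y, z in rad, then the closure, from 0 (fully open) to 1 (shut). In form: [[[x, y, z, ax, ay, az, fingers], ...]]. A call has exactly 5 rows; each row shifts and turns the commanded pose from where the row before left it, along the tool's axes as they then stand; what a row does not reach is not made up. A row lasts 1/8 s, in which the tool goes at most 62.5 mm and 10.7 degrees, less where a joint would pass 70% of its speed; a pose out of reach is approached as far as the arm can. A call with a gripper value outside its range is refused whole. The fingers move at their own pace and stop on an object; "force" is the grip in N (left out, the last holds). Time passes only in rows, so rows that do not move let the fingers close, or fill a call up. It gives the time, the measured TCP pose, the force and the opening at its end, in the units of the state.
- env.get_obs(): the state, without advancing time (a new reading comes with each control period).
- env.snapshot(name): name is "scene" or "top" or "wrist"; returns a dict with "color" (420x560x3 uint8, blue, green, red), "fx", "fy", "cx", "cy" (pixels), "R" (3x3) and "t" (3): a world point X has camera coordinates R X + t. Camera axes: x right, y down, z forward; pixel columns grow to the right and rows downward; lengths in mm; the calibration is good to about 2 mm. A picture is of the moment at which its call begins. There is no depth.
- env.sign_off(): hands the job in, once; it reports no verdict.
The state is a dict: "time_s": time; "qpos": joint angles; "dq": joint speeds; "effort": joint torques, N m; "eef_pos": TCP position; "ee_rot": TCP orientation; "wrist_force": force on the tool from outside, world axes, zero at the start; "torque": the same for the moment, N m; "width": opening from 0.0 (shut) to 1.0 (fully open).
Only numpy, scipy, OpenCV 4.12 (cv2) and the standard library are available. Lean on these libraries where they do the work, as an engineer would, in place of code of your own. Each camera call takes 0.05 s, during which the arm holds its last target.

## Task

The end block of the little wooden peg board has worked loose on its dowels and shows a gap. Slide the peg board along the plywood, without lifting it, in between the jaws of the one-hand bar clamp, and pump the clamp's trigger until the jaw has pressed the end block fully home and the gap is shut. Then hold the release button down until the jaw has run all the way back open, leaving the peg board lying flat between the jaws and everything else where it was.

Things in the scene. Friction and masses are not known exactly. Their poses are not given: they have to be found in the camera images.
- clamp: One-hand bar clamp, black plastic and steel, strapped down flat on its side on a plywood board; it does not come off. Origin: middle of the plywood's top face (z up). x runs along the bar from the head to the moving jaw; y points the way both jaws reach. In this frame, mm: head housing x -136 to -70, y -72 to -28, upper face z 40; bar axis y -50, z 20, bar 18 wide (y) and 7 thick.
- workboard: The plywood repair board under the clamp, 460 x 380 x 12 mm, axes as the clamp's. Origin: middle of its underside, on the console; its top lies 12 mm higher. The peg board slides on it.
- jaw_mouth (a point): On the plywood's top, at x 0, y 12 mm of the clamp's frame: between the jaws, in line with the middle of both pads. The head jaw's rubber pad face is at x -60 mm, the moving jaw's faces it (jaw); both pads span y -8 to 32 and z 5 to 35 mm. Between them is bare plywood up to the bar's edge at y -41; the mouth is open towards +y.
- jaw (a joint): Moving jaw with the bar. 0 = fully open, pads 151 mm apart; the value (m, up to 0.056) is how far it has come towards the head: its pad face is at x = 0.091 - value in the clamp's frame. It advances in ratchet steps of 5 mm, one for a full pull of the trigger, and cannot go back until the release is held down; a 5 N spring then runs it back open in about half a second.
- jaw_pad (a point): Middle of the moving jaw's pad face, 20 mm above the plywood.
- grip_mid (a point): Inside the clamp's fixed pistol grip, at x -120, y -140, z 20 mm of the clamp's frame. Here the grip spans x -133 to -107 and z 5 to 35 mm; it runs along y from -72 to -180 and a steel strap crosses it at y -165 to -177. The trigger stands in front of it (+x); the plywood for 60 mm in front of the trigger is bare.
- trigger (a joint): Grey trigger, 13 mm thick, 92 long, z 9 to 31 mm above the plywood, hinged on an upright pin at x -97.5, y -70 mm (clamp's frame), pointing to -y. 0 = rest, slanting off the grip; 0.26 rad = pulled up to the grip (its end moves to -x). It needs 0.2 rad for a ratchet step and springs back when let go. 3 to 6 N pulls it, 15 N while the block is pressed; once the block is home, 20 N stops short.
- trigger_pull (a point): Point inside the trigger, 70 mm from its hinge, 20 mm above the plywood; moves with it, 18 mm towards -x in a full pull. The front face, to pull on, is 7 mm from it in +x. Here trigger and grip together are 60 mm wide at rest and 42 mm when pulled.
- release (a joint): Release: round grey button, 22 mm across, on the upper side of the clamp's head, standing 10 mm proud. 0 = up, 0.0055 m = fully down; pressed straight down, about 5 N holds it there. It frees the jaw only while held well down (over about 3.5 mm), and springs up when let go.
- release_top (a point): Middle of the release button's upper face, 62 mm above the console when up.
- pegboard: Peg board: a pine block 78 x 50 x 22 mm (x, y, z) with three white pegs, heads 15 mm across, in a row along its x axis (x -25, 0, 25 mm; tops 51 mm above its underside). 0.2 kg with the end block. Origin: middle of the underside of this main block; x points to the loose end block. It starts on the plywood, off the open side of the jaws.
- end_block (a joint): The peg board's loose end block, pine, 32 x 50 x 22 mm, on two dowels. The value (m) is the gap to the main block: 0 = home. With the gap shut the whole is 110 mm long, x -39 to 71 mm in the peg board's frame (longer by the gap). It fits tightly (20 N to move) and stays where it is pushed.
- end_face (a point): Middle of the end block's outer face, 11 mm above its underside.
- jar: Bystander: white ceramic jar with twist cap, 96 mm across, 124 mm high. Origin: middle of its underside, as for all bystanders.
- mug: Bystander: clay mug, 80 mm across, 92 mm high.
- remote: Bystander: black remote control, 165 x 46 x 18 mm.
- paperweight: Bystander: domed green glass paperweight on the plywood, 68 mm across, 38 mm high.
- opener: Bystander: flat steel bottle opener on the plywood, 113 x 34 x 5 mm.
- tape: Bystander: tape measure standing on the plywood, 62 x 36 x 58 mm.
- book: Bystander: book lying flat, 205 x 140 x 28 mm.
Mind the look-alikes: they are no part of the job. Of the things that look like the pegboard, the smallest one is meant.

How it is judged (in metres and radians):
On the way, in this order (a step that is already met when the one before it is completed fails the run):
1. the peg board lies between the two jaws, the gap still open (y of pegboard in the frame of clamp between -0.015 and 0.038 m and x of pegboard in the frame of clamp between -0.03 and 0.02 m and height (world z) of pegboard below 0.018 m and angle between pegboard's own z axis and vertical below 0.06 rad and value of joint end_block above 0.004 m), for 0.1 s.
2. the pumped jaw has pressed the end block home: gap under 1.5 mm with the jaw up to the work and the trigger pulled (y of pegboard in the frame of clamp between -0.015 and 0.038 m and x of pegboard in the frame of clamp between -0.03 and 0.02 m and value of joint end_block below 0.0015 m and value of joint jaw above 0.034 m and value of joint trigger above 0.03 rad), for 0.1 s.
3. the release is pressed down and the jaw runs back (value of joint release above 0.003 m and value of joint jaw below 0.03 m).
At the end, for the whole second after the job is handed in: The peg board lies flat and still on the plywood between the jaws (its origin within x -30 to 20 and y -15 to 38 mm of the clamp's frame) with the end block home (gap under 1.5 mm), the moving jaw is back open (joint under 6 mm) and the release button is up (y of pegboard in the frame of clamp between -0.015 and 0.038 m and x of pegboard in the frame of clamp between -0.03 and 0.02 m and height (world z) of pegboard below 0.018 m and angle between pegboard's own z axis and vertical below 0.06 rad and value of joint end_block below 0.0015 m and value of joint jaw below 0.006 m and value of joint release below 0.001 m and linear speed of pegboard below 0.01 m/s); the robot touches nothing.
It fails at once if the peg board is lifted off the plywood (by more than 10 mm) or tipped (more than 0.25 rad) (height (world z) of pegboard above 0.022 m or angle between pegboard's own z axis and vertical above 0.25 rad).
It fails at once if a bystander is moved by more than 30 mm (distance of any of jar, mug, remote, paperweight, opener, tape, book from where it was at the start of the episode above 0.03 m).
It also fails if it takes over 64 s, if anything falls off the work surface, if the arm or the gripper's body presses on something with over 40 N, if the wrist force passes 120 N, or if a joint passes its speed limit or range.

## Working session

There is one attempt and no reset: what is moved stays moved. The work goes in short steps, Python scripts to look and compute and a tool call to move; the robot and the scene stay as the last step left them, time stands still between calls to the robot, and variables do not carry over. Pictures are saved under pics/ and viewed, and the job is handed in when it is done.

Besides the shell and the picture viewer there is one more tool, called after "Emit:" by a JSON object that holds its "method" and its "body". step_arm: Moves the arm, as the interface text tells. Its arguments: {"type":"object","properties":{"commands":{"type":"array"},"force":{"type":"number"}},"required":["commands"]}

```bash
mkdir -p pics
python3 - <<'E'
from cell import env
import cv2,json
for n in ["scene","top","wrist"]:
    s=env.snapshot(n); cv2.imwrite(f"pics/{n}0.png",s["color"])
    print(n,s["fx"],s["fy"],s["cx"],s["cy"],s["R"],s["t"])
print(env.get_obs())
E
```

```text
scene 492.09460739515583 492.09460739515583 282.54955179919557 220.18173111539372 [[ 0.60383259  0.79709212 -0.00550943]
 [ 0.62914282 -0.48082484 -0.61072644]
 [-0.48945431  0.36531031 -0.79182249]] [-284.92825811 -296.27145377 2072.25127868]
top 391.9939421766577 391.9939421766577 277.8006355193335 213.41801017055755 [[ 0.01203546 -0.9999211   0.00359718]
 [-0.99610221 -0.01230371 -0.08734421]
 [ 0.08738157 -0.00253193 -0.9961717 ]] [  -7.24862879  510.77357149 1114.83175614]
wrist 310.6235042470794 310.6235042470794 279.7538556165658 209.07295776981775 [[ 0.39464296  0.91883366 -0.0012792 ]
 [ 0.89236884 -0.38294373  0.23881363]
 [ 0.21894014 -0.09538764 -0.97106458]] [-699.20119422  -27.03731187  389.86802154]
{'time_s': 0.15, 'qpos': array([ 1.13169914e+00,  3.79282484e-01,  1.73462160e+00, -1.06046533e-05,
        1.02849204e+00, -3.32830038e-02]), 'dq': array([-0.00204493, -0.00252803, -0.00053351, -0.00222521,  0.00024825,
       -0.00033756]), 'effort': array([ 1.91262545e-03, -7.64120722e+01, -4.34652257e+01,  6.51740888e-02,
        4.09622386e-02, -6.23926144e-05]), 'eef_pos': array([276.2123198 , 642.89057296, 213.45526028]), 'ee_rot': array([-8.95909478e-05,  2.01514932e-01,  9.79485360e-01, -3.91640903e-04]), 'wrist_force': array([-0.78874439,  0.1248342 , -0.76546148]), 'torque': array([ 0.02920971,  0.00735488, -0.01967944]), 'width': 0.9999303255147639}
```

View pics/scene0.png

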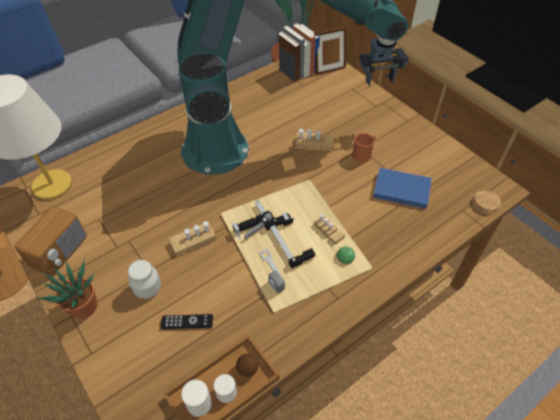

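View pics/top0.png

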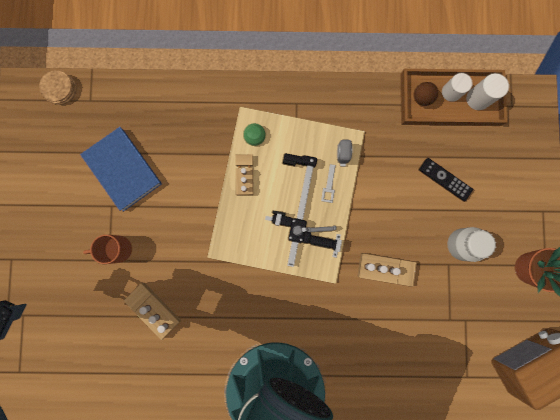

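View pics/wrist0.png

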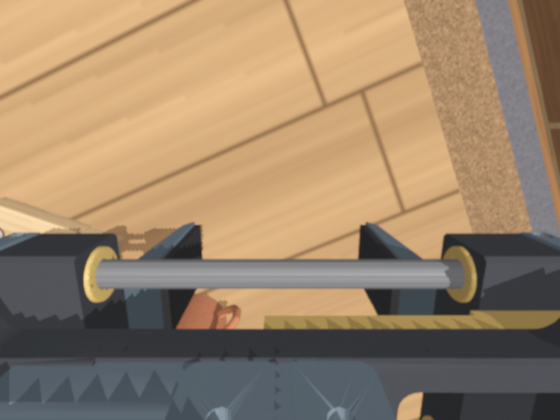

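Run:
```python
import cv2
a=cv2.imread("pics/top0.png")[100:290,200:375]
cv2.imwrite("pics/top0z.png",cv2.resize(a,None,fx=3.1,fy=3.1,interpolation=cv2.INTER_CUBIC))
a=cv2.imread("pics/scene0.png")[175:310,215:375]
cv2.imwrite("pics/scene0z.png",cv2.resize(a,None,fx=4.4,fy=4.4,interpolation=cv2.INTER_CUBIC))
```

```text
(no output)
```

View pics/top0z.png

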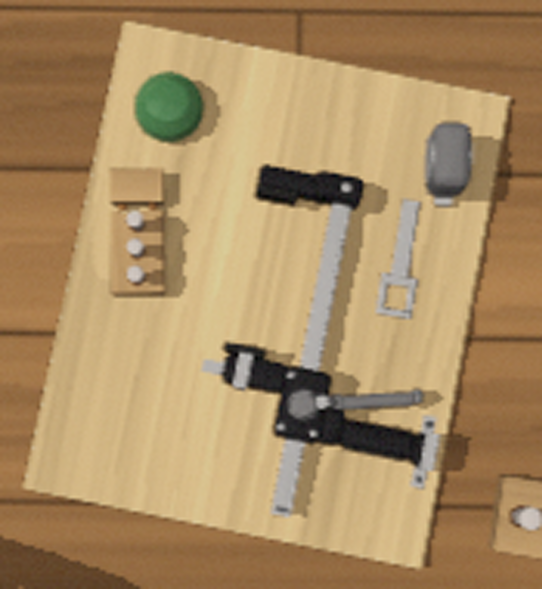

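View pics/scene0z.png

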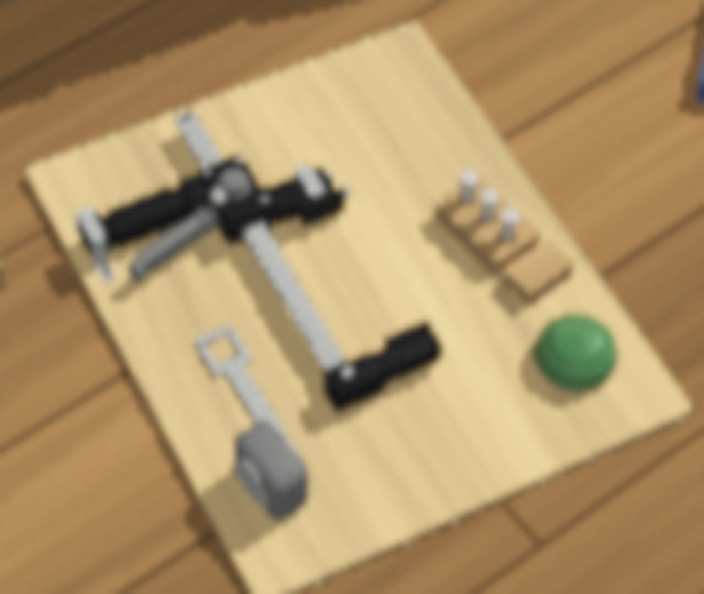

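```bash
cat > h.py <<'E'
from cell import env
import cv2, numpy as np
from scipy.spatial.transform import Rotation as Ro
def ray(s,u,v,z):
    K=np.array([[s["fx"],0,s["cx"]],[0,s["fy"],s["cy"]],[0,0,1]])
    d=s["R"].T@np.linalg.solve(K,[u,v,1]); c=-s["R"].T@s["t"]
    return c+d*(z-c[2])/d[2]
def proj(s,X):
    p=s["R"]@np.array(X)+s["t"]; return s["fx"]*p[0]/p[2]+s["cx"], s["fy"]*p[1]/p[2]+s["cy"]
def snap(n,out=None,crop=None,f=1):
    s=env.snapshot(n)
    if out:
        a=s["color"]
        if crop: a=a[crop[1]:crop[3],crop[0]:crop[2]]
        cv2.imwrite("pics/"+out,cv2.resize(a,None,fx=f,fy=f,interpolation=cv2.INTER_CUBIC))
    return s
def tool():
    o=env.get_obs(); q=o["ee_rot"]; R=Ro.from_quat([q[1],q[2],q[3],q[0]]).as_matrix()
    return o["eef_pos"],R,o
E
python3 - <<'E'
from h import *
s=env.snapshot("top")
c=[(124,22),(511,97),(425,568),(24,488)]
w=np.array([ray(s,u/3.1+200,v/3.1+100,12) for u,v in c]);print(w.round(1))
o=w.mean(0);print(o)
for a,b in [(3,0),(2,1),(0,1),(3,2)]:
    d=w[b]-w[a];print(np.linalg.norm(d),np.degrees(np.arctan2(d[1],d[0])))
for n,u,v,z in [("ebTL",112,168,34),("ebTR",163,168,34),("BL",112,294,34),("BR",163,296,34),("ebbotL",112,202,34),("gapmain",112,207,34),("peg1",136,218,63),("peg2",135,246,63),("peg3",135,273,63),("rel",302,404,62),("pw",168,106,12),("trigend",425,397,43),("padtop",262,183,45)]:
    print(n,ray(s,u/3.1+200,v/3.1+100,z).round(1))
s=env.snapshot("scene")
for u,v in [(27,168),(420,18),(692,410)]: print(ray(s,u/4.4+215,v/4.4+175,12))
for n,u,v,z in [("peg3",469,179,63),("peg2",489,198,63),("peg1",511,218,63),("rel",234,180,62),("ebcorner",571,268,34),("ebfar",531,299,34),("main corner",441,212,34)]: print(n,ray(s,u/4.4+215,v/4.4+175,z))
E
```

```text
[[ 830.3  116.1   12. ]
 [ 761.  -257.9   12. ]
 [ 311.8 -174.5   12. ]
 [ 381.3  200.4   12. ]]
[571.07117771 -28.96352599  12.        ]
456.8384399746964 -10.628174480774874
456.9182660889255 -10.513707488955227
380.33611660566777 -100.49325386660946
381.2487794003809 -100.50543647063338
ebTL [681.2 122.3  34. ]
ebTR [681.8  74.5  34. ]
BL [562.1 119.8  34. ]
BR [560.8  72.3  34. ]
ebbotL [648.9 121.6  34. ]
gapmain [644.1 121.5  34. ]
peg1 [628.2  96.3  63. ]
peg2 [602.4  96.7  63. ]
peg3 [577.6  96.3  63. ]
rel [460.7 -56.2  62. ]
pw [747.8  72.1  12. ]
trigend [ 469.3 -169.9   43. ]
padtop [666.2 -18.4  45. ]
[ 312.12684147 -168.3223605    12.        ]
[381.83953685 207.11672423  12.        ]
[833.15509398 114.52003901  12.        ]
peg3 [579.32933272  95.57186867  63.        ]
peg2 [604.29931074  95.86425946  63.        ]
peg1 [630.68196728  96.77542361  63.        ]
rel [462.58403714 -57.58307353  62.        ]
ebcorner [683.39072029 118.24500393  34.        ]
ebfar [686.92248601  72.41487432  34.        ]
main corner [575.42462595  70.87373104  34.        ]
```

```bash
cat >> h.py <<'E'
def plan(p,yaw,n,close=0):
    """tool down; tool-y world angle yaw(deg)"""
    P,R,o=tool(); y=np.radians(yaw)
    ty=np.array([np.cos(y),np.sin(y),0]); tz=np.array([0,0,-1.]); Rt=np.stack([np.cross(ty,tz),ty,tz],1)
    rv=Ro.from_matrix(R.T@Rt).as_rotvec()
    d=(np.array(p)-P)/n
    print("rotvec",rv.round(4),"per row",(rv/n).round(4))
    Rc=R
    for i in range(n):
        print((Rc.T@d).round(1).tolist(),(rv/n).round(4).tolist()); Rc=Rc@Ro.from_rotvec(rv/n).as_matrix()
O=np.array([572,-29.]);Y=-10.5
def c2w(x,y):
    a=np.radians(Y); return O+np.array([x*np.cos(a)-y*np.sin(a),x*np.sin(a)+y*np.cos(a)])
def w2c(p):
    a=np.radians(Y); d=np.array(p)[:2]-O; return np.array([d[0]*np.cos(a)+d[1]*np.sin(a),-d[0]*np.sin(a)+d[1]*np.cos(a)])
E
python3 - <<'E'
from h import *
plan([604,96,130],91,15)
E
```

```text
rotvec [-5.000e-04 -2.000e-04 -4.232e-01] per row [-0.     -0.     -0.0282]
[-34.5, -24.9, 5.6] [-0.0, -0.0, -0.0282]
[-33.8, -25.8, 5.6] [-0.0, -0.0, -0.0282]
[-33.0, -26.8, 5.6] [-0.0, -0.0, -0.0282]
[-32.2, -27.7, 5.6] [-0.0, -0.0, -0.0282]
[-31.5, -28.6, 5.6] [-0.0, -0.0, -0.0282]
[-30.6, -29.5, 5.6] [-0.0, -0.0, -0.0282]
[-29.8, -30.3, 5.6] [-0.0, -0.0, -0.0282]
[-28.9, -31.2, 5.6] [-0.0, -0.0, -0.0282]
[-28.0, -32.0, 5.6] [-0.0, -0.0, -0.0282]
[-27.1, -32.7, 5.6] [-0.0, -0.0, -0.0282]
[-26.2, -33.5, 5.6] [-0.0, -0.0, -0.0282]
[-25.2, -34.2, 5.6] [-0.0, -0.0, -0.0282]
[-24.3, -34.9, 5.6] [-0.0, -0.0, -0.0282]
[-23.3, -35.6, 5.6] [-0.0, -0.0, -0.0282]
[-22.2, -36.2, 5.6] [-0.0, -0.0, -0.0282]
```

Emit:
{"method": "step_arm", "body": {"commands": [[[-34.5,-25,5.6,0,0,-0.0282,0],[-34,-26,5.6,0,0,-0.0282,0],[-33,-27,5.6,0,0,-0.0282,0],[-32,-27.5,5.6,0,0,-0.0282,0],[-31.5,-28.5,5.6,0,0,-0.0282,0]]]}}

```text
time_s: 0.88
eef_pos: [386.1, 459.4, 185.8]
ee_rot: [0.0, 0.131, 0.991, 0.0]
wrist_force: [1.2, -0.5, 0.2]
width: 0.997
```

Emit:
{"method": "step_arm", "body": {"commands": [[[-30.5,-29.5,5.6,0,0,-0.0282,0],[-30,-30.5,5.6,0,0,-0.0282,0],[-29,-31,5.6,0,0,-0.0282,0],[-28,-32,5.6,0,0,-0.0282,0],[-27,-32.5,5.6,0,0,-0.0282,0]]]}}

```text
time_s: 1.5
eef_pos: [495.5, 277.2, 157.8]
ee_rot: [0.0, 0.061, 0.998, 0.0]
wrist_force: [1.0, 0.8, 0.5]
width: 0.999
```

Emit:
{"method": "step_arm", "body": {"commands": [[[-26,-33.5,5.6,0,0,-0.0282,0],[-25,-34,5.6,0,0,-0.0282,0],[-24.5,-35,5.6,0,0,-0.0282,0],[-23.5,-35.5,5.6,0,0,-0.0282,0],[-22,-36,5.6,0,0,-0.0282,0]]]}}

```text
time_s: 2.12
eef_pos: [604.6, 95.3, 129.8]
ee_rot: [0.0, -0.009, 1.0, 0.0]
wrist_force: [0.4, 0.7, 0.6]
width: 0.999
```

Run:
```python
from h import *
s=snap("wrist","w1.png")
P,R,o=tool();print(P,R.round(3),o["time_s"])
print(s["R"],s["t"])
snap("top","t1.png",(200,100,375,290),3.1)
plan([604,96,17],91,5)
```

```text
[606.4365128   92.09488467 129.340378  ] [[-1.    -0.018  0.001]
 [-0.018  1.    -0.001]
 [-0.001 -0.001 -1.   ]] 2.175
[[-1.81625561e-02  9.99835028e-01 -1.97453099e-04]
 [ 9.70895243e-01  1.76840185e-02  2.38850794e-01]
 [ 2.38814882e-01  4.14643468e-03 -9.71056259e-01]] [ -84.07822354 -595.38415385  163.10217251]
rotvec [-0.0003  0.0001 -0.0021] per row [-0.0001  0.     -0.0004]
[0.3, 0.5, 22.5] [-0.0001, 0.0, -0.0004]
[0.3, 0.5, 22.5] [-0.0001, 0.0, -0.0004]
[0.3, 0.4, 22.5] [-0.0001, 0.0, -0.0004]
[0.3, 0.4, 22.5] [-0.0001, 0.0, -0.0004]
[0.3, 0.4, 22.5] [-0.0001, 0.0, -0.0004]
```

View pics/w1.png

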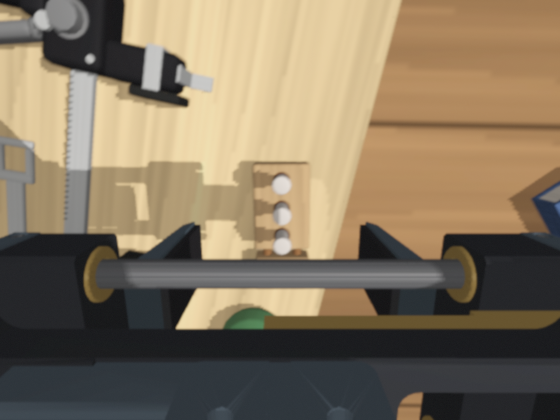

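View pics/t1.png

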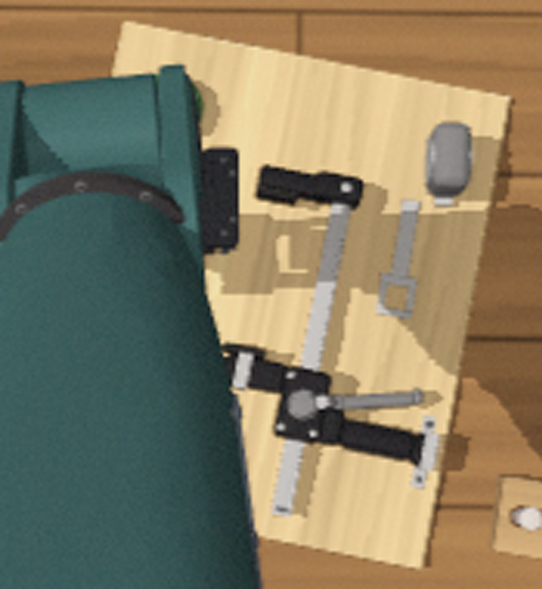

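Run:
```python
from h import *
s=env.snapshot("wrist")
for u,v,z in [(282,184,63),(282,213,63),(282,244,63),(253,163,34),(309,163,34),(253,250,34),(307,250,34),(67,17,62)]: print(ray(s,u,v,z).round(1))
print(tool()[0])
snap("wrist","w2.png",(200,130,360,280),4)
```

```text
[576.8  94.9  63. ]
[599.9  95.3  63. ]
[625.8  95.7  63. ]
[563.8  70.2  34. ]
[563.  117.8  34. ]
[642.7  69.8  34. ]
[641.9 119.   34. ]
[463.6 -54.5  62. ]
[604.4118771   95.14762968 129.56773655]
```

View pics/w2.png

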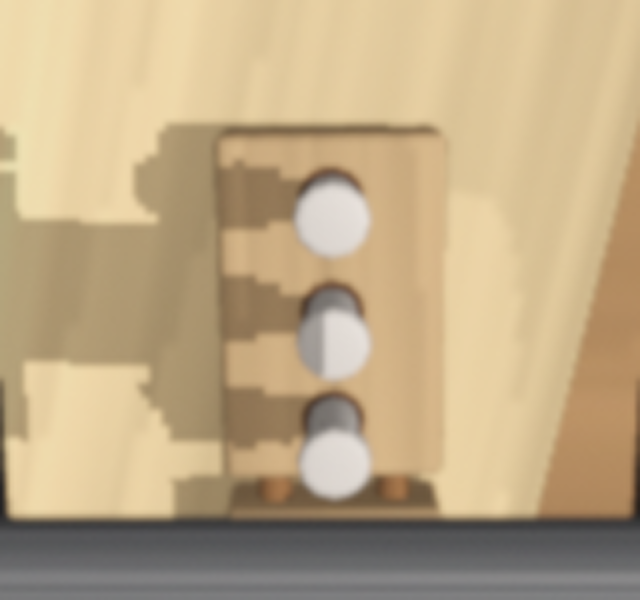

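Emit:
{"method": "step_arm", "body": {"commands": [[[1,0,24,0,0,0,0],[1,0,24,0,0,0,0],[1,0,24,0,0,0,0],[0,0,22,0,0,0,0],[0,0,18,0,0,0,0]]]}}

```text
time_s: 2.95
eef_pos: [600.7, 97.1, 17.0]
ee_rot: [-0.0, -0.009, 1.0, 0.0]
wrist_force: [0.7, -0.0, -0.1]
width: 1.001
```

Emit:
{"method": "step_arm", "body": {"commands": [[[0,0,0,0,0,0,0.3],[0,0,0,0,0,0,0.5],[0,0,0,0,0,0,0.6],[0,0,0,0,0,0,0.7],[0,0,0,0,0,0,0.7]]], "force": 12}}

```text
time_s: 3.58
eef_pos: [601.2, 96.5, 18.4]
ee_rot: [0.0, -0.009, 1.0, 0.0]
wrist_force: [-1.0, -0.8, 5.0]
width: 0.547
```

Run:
```python
from h import *
P,R,o=tool(); print(P,w2c(P),o["wrist_force"])
p=c2w(-17,95); plan([*p,P[2]],79.5,5)
P2=p; d=np.append(c2w(-18,14)-p,0)
y=np.radians(79.5);ty=np.array([np.cos(y),np.sin(y),0]);tx=np.cross(ty,[0,0,-1.]);print(d@tx,d@ty)
```

```text
[601.21746829  96.54840709  18.41133758] [  5.84883914 128.7705481 ] [-1.01555155 -0.75412704  4.96889911]
rotvec [2.000e-04 7.000e-04 2.004e-01] per row [0.     0.0001 0.0401]
[5.8, -5.7, -0.0] [0.0, 0.0001, 0.0401]
[5.6, -5.9, -0.0] [0.0, 0.0001, 0.0401]
[5.3, -6.2, -0.0] [0.0, 0.0001, 0.0401]
[5.1, -6.4, -0.0] [0.0, 0.0001, 0.0401]
[4.8, -6.6, -0.0] [0.0, 0.0001, 0.0401]
1.0000000000000147 -81.00000000000001
```

Emit:
{"method": "step_arm", "body": {"commands": [[[5.8,-5.7,0.2,0,0,0.04,0.7],[5.6,-5.9,0,0,0,0.04,0.7],[5.3,-6.2,0,0,0,0.04,0.7],[5.1,-6.4,0,0,0,0.04,0.7],[4.8,-6.6,0,0,0,0.04,0.7]]]}}

```text
time_s: 4.2
eef_pos: [573.1, 67.2, 18.4]
ee_rot: [0.001, 0.093, 0.996, 0.0]
wrist_force: [2.8, 2.7, 4.9]
width: 0.552
```

Emit:
{"method": "step_arm", "body": {"commands": [[[0.2,-12,0,0,0,0,0.7],[0.2,-12,0,0,0,0,0.7],[0.2,-12,0,0,0,0,0.7],[0.2,-12,0,0,0,0,0.7],[0.2,-8,0,0,0,0,0.7]]]}}

```text
time_s: 4.82
eef_pos: [561.7, 12.2, 18.4]
ee_rot: [0.001, 0.092, 0.996, 0.0]
wrist_force: [1.0, 5.7, 7.6]
width: 0.547
```

Run:
```python
from h import *
P,R,o=tool(); print(P,w2c(P),o["wrist_force"],o["width"],R[:,1])
snap("wrist","w3.png")
snap("scene","s3.png",(215,175,375,310),4.4)
```

```text
[561.72459063  12.18282022  18.39084129] [-17.60831957  38.62066546] [1.00472078 5.74706362 7.63826775] 0.5474170471536975 [1.83839891e-01 9.82955948e-01 7.06696890e-04]
```

View pics/w3.png

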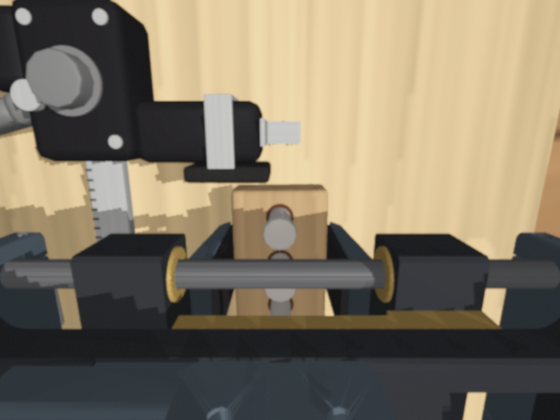

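View pics/s3.png

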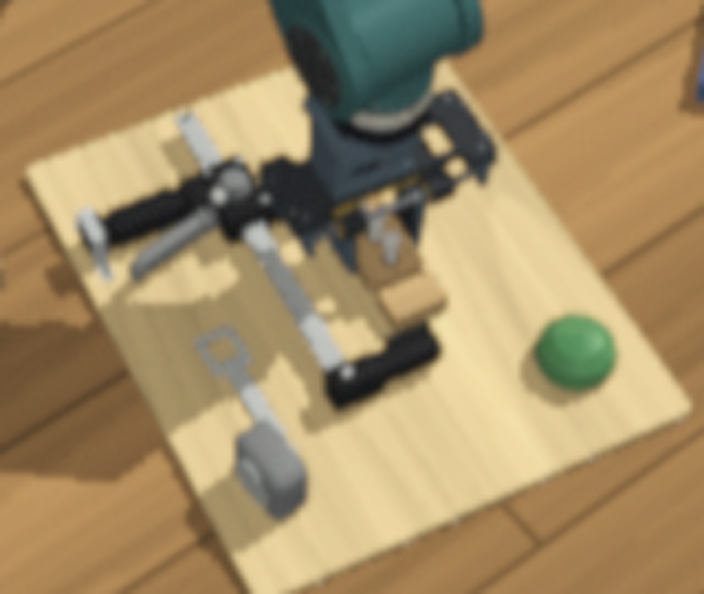

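Run:
```python
from h import *
s=env.snapshot("wrist")
for n,u,v,z in [("pad face",230,181,47),("pad L end",185,173,47),("pad R end",270,173,47),("board rear",280,187,34),("rel",60,77,62)]: print(n,w2c(ray(s,u,v,z)).round(1))
```

```text
pad face [-63.1  15. ]
pad L end [-66.8  -5.5]
pad R end [-66.7  33.5]
board rear [-58.   38.1]
rel [-105.4  -45.8]
```

Emit:
{"method": "step_arm", "body": {"commands": [[[0,-7,0,0,0,0,0.7],[0,-7,0,0,0,0,0.7],[0,-6,0,0,0,0,0.7],[0,-4,0,0,0,0,0.7],[0,0,0,0,0,0,0.7]]]}}

```text
time_s: 5.6
eef_pos: [557.2, -11.5, 18.3]
ee_rot: [0.001, 0.092, 0.996, 0.0]
wrist_force: [-0.6, -1.0, 9.1]
width: 0.546
```

Emit:
{"method": "step_arm", "body": {"commands": [[[0,0,0,0,0,0,0.42],[0,0,0,0,0,0,0.36],[0,0,0,0,0,0,0.34],[0,0,-12,0,0,0,0.34],[0,0,-25,0,0,0,0.34]]]}}

```text
time_s: 6.22
eef_pos: [556.2, -11.1, 55.0]
ee_rot: [-0.001, 0.091, 0.996, -0.0]
wrist_force: [0.5, -0.2, 0.7]
width: 0.656
```

Run:
```python
from h import *
P,R,o=tool(); print(P,w2c(P),o["wrist_force"],o["width"],o["time_s"])
snap("wrist","w4.png")
```

```text
[556.23000192 -11.05981716  55.02323726] [-18.77526666  14.76591893] [ 0.51957214 -0.19738177  0.72304521] 0.6557418562774333 6.225
```

View pics/w4.png

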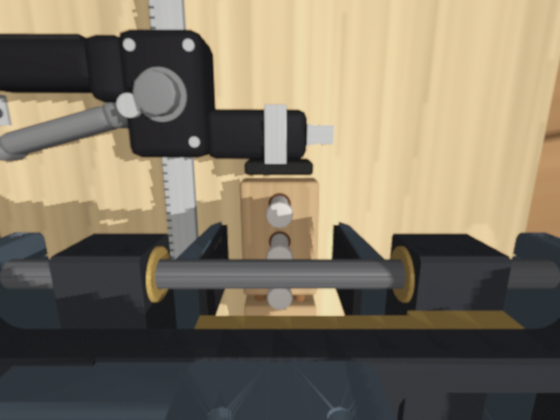

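Run:
```python
from h import *
p=c2w(-112,-140);print(p)
plan([*p,135],-10.5,10)
```

```text
[ 436.36247678 -146.2453082 ]
rotvec [0.0022 0.0018 1.5713] per row [0.0002 0.0002 0.1571]
[9.5, -15.5, -7.7] [0.0002, 0.0002, 0.1571]
[7.0, -16.8, -7.7] [0.0002, 0.0002, 0.1571]
[4.3, -17.7, -7.7] [0.0002, 0.0002, 0.1571]
[1.4, -18.1, -7.7] [0.0002, 0.0002, 0.1571]
[-1.4, -18.1, -7.7] [0.0002, 0.0002, 0.1571]
[-4.2, -17.7, -7.7] [0.0002, 0.0002, 0.1571]
[-7.0, -16.8, -7.7] [0.0002, 0.0002, 0.1571]
[-9.5, -15.5, -7.7] [0.0002, 0.0002, 0.1571]
[-11.8, -13.8, -7.7] [0.0002, 0.0002, 0.1571]
[-13.8, -11.8, -7.7] [0.0002, 0.0002, 0.1571]
```

Emit:
{"method": "step_arm", "body": {"commands": [[[9.5,-15.5,-32,0,0,0.157,0.2],[7,-17,-25,0,0,0.157,0],[4.3,-17.5,-20,0,0,0.157,0],[1.4,-18,0,0,0,0.157,0],[-1.4,-18,0,0,0,0.157,0]]]}}

```text
time_s: 6.9
eef_pos: [496.0, -78.9, 132.5]
ee_rot: [0.001, 0.468, 0.884, 0.0]
wrist_force: [0.4, 0.5, 0.4]
width: 1.001
```

Emit:
{"method": "step_arm", "body": {"commands": [[[-4.2,-17.5,0,0,0,0.157,0],[-7,-17,0,0,0,0.157,0],[-9.5,-15.5,0,0,0,0.157,0],[-12,-14,0,0,0,0.157,0],[-14,-12,0,0,0,0.158,0]]]}}

```text
time_s: 7.52
eef_pos: [434.7, -146.9, 132.2]
ee_rot: [0.0, 0.77, 0.638, 0.0]
wrist_force: [-0.5, -0.4, 0.3]
width: 1.003
```

Run:
```python
from h import *
P,R,o=tool(); print(P,w2c(P),o["qpos"].round(2),o["width"],o["time_s"],R.round(3))
snap("wrist","w5.png")
snap("top","t5.png",(200,100,375,290),3.1)
```

```text
[ 434.71660808 -146.9217571   132.19339811] [-113.49503546 -140.96505745] [-0.38  0.13  2.25 -0.    0.77 -0.19] 1.0026235546381035 7.525 [[ 0.187  0.982  0.001]
 [ 0.982 -0.187 -0.   ]
 [-0.     0.001 -1.   ]]
```

View pics/w5.png

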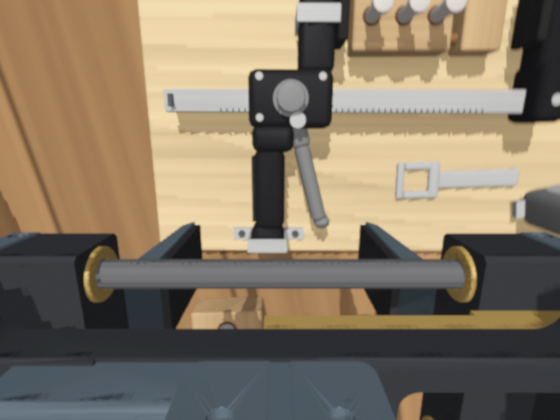

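View pics/t5.png

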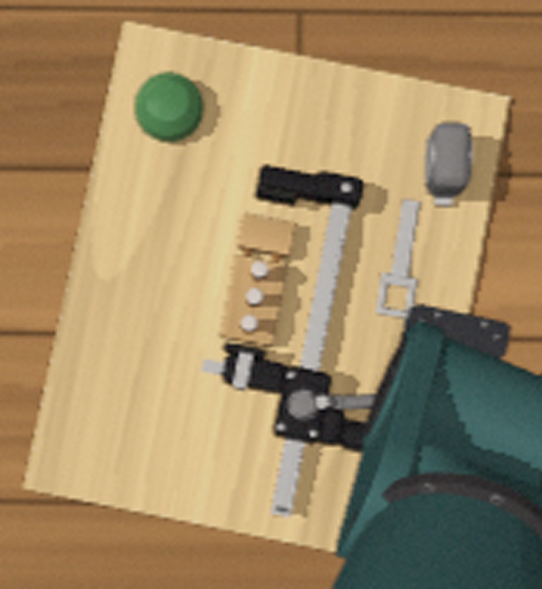

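Run:
```python
from h import *
s=env.snapshot("wrist")
for n,u,v,z in [("gripL",254,190,47),("gripR",285,190,47),("strapL",235,233,20),("strapmid",268,234,47),("trig end",321,224,43),("trigR",318,190,43),("rel",291,96,62),("headL",250,100,52),("headR",331,100,52),("head far",290,70,52),("trigpin",298,121,52)]: print(n,w2c(ray(s,u,v,z)).round(1))
```

```text
gripL [-135.4 -121. ]
gripR [-109.5 -121.1]
strapL [-156.8 -167.6]
strapmid [-124.2 -159.7]
trig end [ -78. -152.]
trigR [ -81.4 -121.9]
rel [-105.4  -48.5]
headL [-136.4  -50.2]
headR [-74.4 -50.4]
head far [-105.9  -29. ]
trigpin [-99.5 -65.8]
```

Emit:
{"method": "step_arm", "body": {"commands": [[[2,-1,24,0,0,0,0],[0,0,24,0,0,0,0],[0,0,24,0,0,0,0],[0,0,22,0,0,0,0],[0,0,18,0,0,0,0]]]}}

```text
time_s: 8.3
eef_pos: [435.2, -143.9, 19.1]
ee_rot: [0.0, 0.767, 0.641, 0.0]
wrist_force: [0.8, 0.1, 0.3]
width: 0.999
```

Emit:
{"method": "step_arm", "body": {"commands": [[[0,0,0,0,0,0,0.3],[0,0,0,0,0,0,0.56],[0,0,0,0,0,0,0.56],[0,0,0,0,0,0,0.56],[0,0,0,0,0,0,0.56]]], "force": 25}}

```text
time_s: 8.93
eef_pos: [433.6, -144.3, 20.7]
ee_rot: [-0.001, 0.768, 0.64, -0.001]
wrist_force: [-13.3, -5.3, 15.4]
width: 0.521
```

Run:
```python
from h import *
P,R,o=tool(); print(P,w2c(P),o["wrist_force"],o["width"],o["time_s"])
snap("wrist","w6.png")
snap("top","t6.png",(200,100,375,290),3.1)
```

```text
[ 433.55730515 -144.33491893   20.71923125] [-115.10633957 -138.6328023 ] [-13.33756394  -5.25022905  15.44690113] 0.5210381807222798 8.925
```

View pics/w6.png

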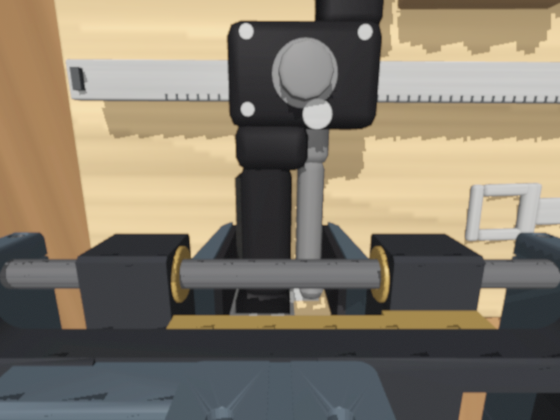

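View pics/t6.png

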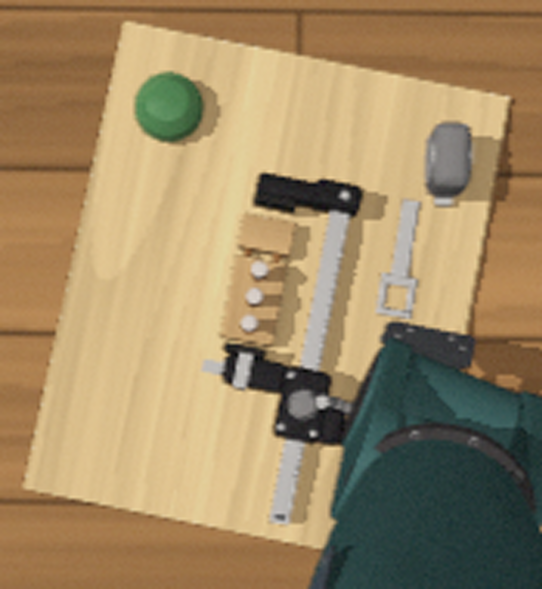

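Emit:
{"method": "step_arm", "body": {"commands": [[[0,-2.5,-4,0,0,0,0.05],[0,0,0,0,0,0,0.05],[0,0,0,0,0,0,0.05],[0,0,0,0,0,0,0.05],[0,0,0,0,0,0,0.4]]]}}

```text
time_s: 9.65
eef_pos: [432.1, -144.0, 23.7]
ee_rot: [0.0, 0.769, 0.64, 0.0]
wrist_force: [2.9, -2.0, -0.1]
width: 0.866
```

Emit:
{"method": "step_arm", "body": {"commands": [[[0,0,0,0,0,0,0.56],[0,0,0,0,0,0,0.56],[0,0,0,0,0,0,0.56],[0,0,0,0,0,0,0.56],[0,0,0,0,0,0,0.56]]], "force": 25}}

```text
time_s: 10.28
eef_pos: [433.4, -144.6, 24.1]
ee_rot: [0.001, 0.769, 0.64, 0.001]
wrist_force: [8.8, -5.9, -4.7]
width: 0.518
```

Run:
```python
from h import *
P,R,o=tool(); print(P,w2c(P),o["wrist_force"],o["width"],o["time_s"])
snap("wrist","w7.png")
snap("top","t7.png",(200,100,375,290),3.1)
```

```text
[ 433.3614318  -144.58423129   24.0960971 ] [-115.25349943 -138.91363498] [ 8.77968842 -5.90183237 -4.68125374] 0.5179514056440278 10.275
```

View pics/w7.png

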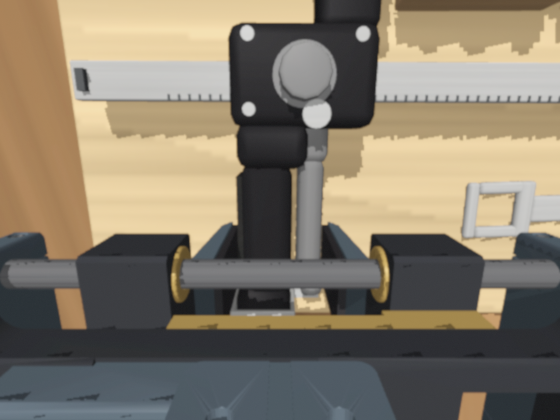

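View pics/t7.png

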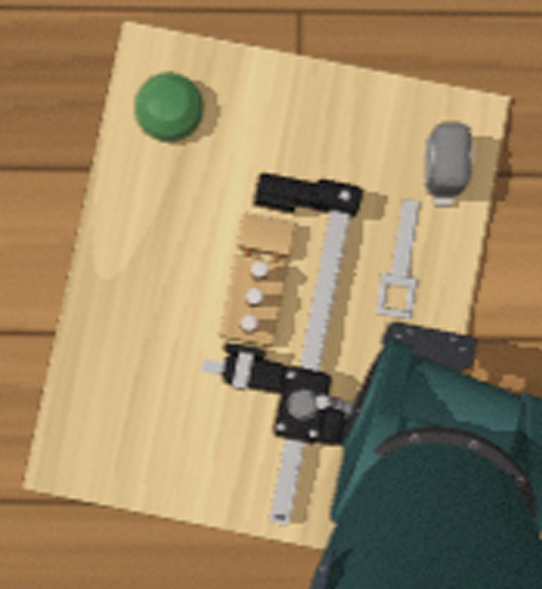

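Emit:
{"method": "step_arm", "body": {"commands": [[[0,0,0,0,0,0,0.7],[0,0,0,0,0,0,0.7],[0,0,0,0,0,0,0.7],[0,0,0,0,0,0,0.7],[0,0,0,0,0,0,0.7]]], "force": 35}}

```text
time_s: 11.0
eef_pos: [433.4, -144.6, 24.1]
ee_rot: [0.001, 0.769, 0.64, 0.001]
wrist_force: [7.9, -6.3, -3.7]
width: 0.514
```

Run:
```python
from h import *
P,R,o=tool(); print(P,w2c(P),o["wrist_force"],o["width"],o["time_s"])
snap("wrist","w8.png")
```

```text
[ 433.37775015 -144.57337803   24.0805856 ] [-115.23943218 -138.89998968] [ 7.87125462 -6.34322257 -3.71987492] 0.5138068939855264 11.0
```

View pics/w8.png

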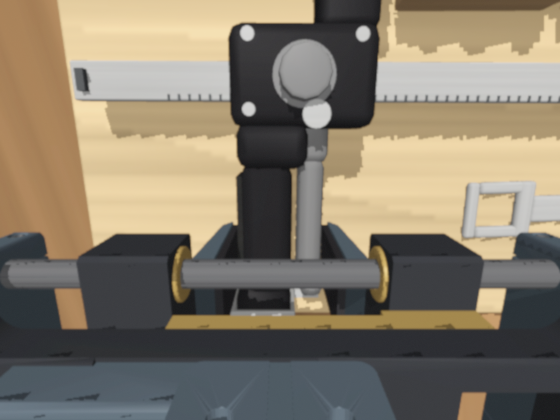

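Emit:
{"method": "step_arm", "body": {"commands": [[[0,0,0,0,0,0,0],[0,0,0,0,0,0,0],[0,0,0,0,0,0,0],[0,0,0,0,0,0,0],[0,0,0,0,0,0,0]]]}}

```text
time_s: 11.68
eef_pos: [431.7, -143.8, 23.6]
ee_rot: [-0.0, 0.769, 0.64, -0.0]
wrist_force: [2.0, 1.2, -0.0]
width: 0.993
```

Run:
```python
from h import *
P,R,o=tool(); print(P,w2c(P),o["wrist_force"],o["width"],o["time_s"])
snap("wrist","w9.png")
snap("top","t9.png",(200,100,375,290),3.1)
```

```text
[ 431.69115615 -143.75834886   23.62715673] [-117.04631128 -138.40596559] [ 1.95387218  1.22646893 -0.04371228] 0.9930815769455865 11.675
```

View pics/w9.png

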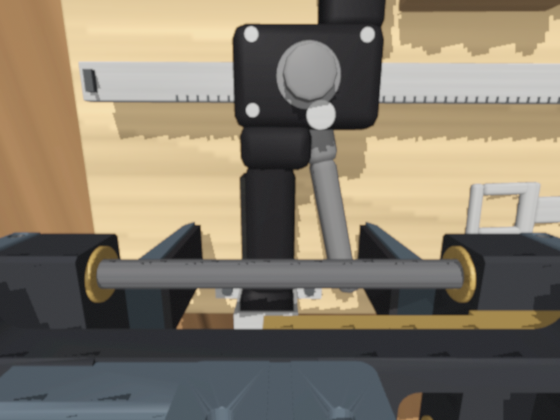

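View pics/t9.png

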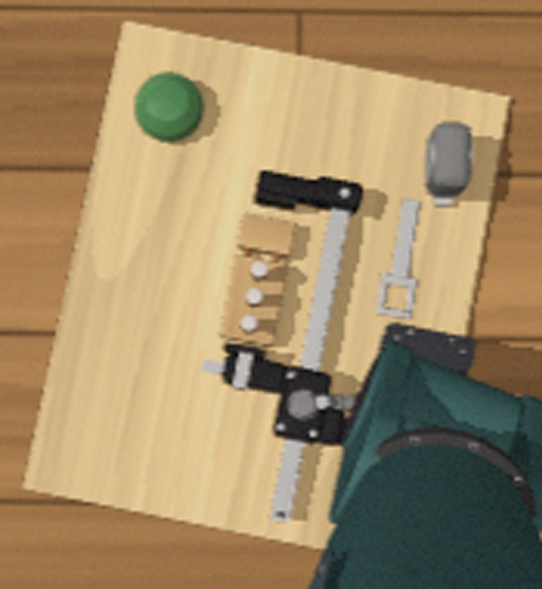

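Emit:
{"method": "step_arm", "body": {"commands": [[[0,1.2,0,0,0,0,0.7],[0,0,0,0,0,0,0.8],[0,0,0,0,0,0,0.8],[0,0,0,0,0,0,0.8],[0,0,0,0,0,0,0.8]]], "force": 35}}

```text
time_s: 12.4
eef_pos: [433.5, -144.5, 23.9]
ee_rot: [0.0, 0.769, 0.64, 0.0]
wrist_force: [-1.0, -5.3, 3.1]
width: 0.518
```

Emit:
{"method": "step_arm", "body": {"commands": [[[0,0,0,0,0,0,0],[0,0,0,0,0,0,0],[0,0,0,0,0,0,0],[0,0,0,0,0,0,0],[0,0,0,0,0,0,0]]]}}

```text
time_s: 13.02
eef_pos: [432.9, -144.0, 23.6]
ee_rot: [-0.0, 0.769, 0.64, -0.0]
wrist_force: [1.0, 2.2, -1.0]
width: 0.998
```

Run:
```python
from h import *
P,R,o=tool(); print(P,w2c(P),o["wrist_force"],o["width"],o["time_s"])
s=snap("wrist","w10.png")
print(w2c(ray(s,81,65,35.5)))
snap("top","t10.png",(200,100,375,290),3.1)
```

```text
[ 432.90599763 -143.98288962   23.64171611] [-115.81089313 -138.40535912] [ 0.95582968  2.16900758 -0.98436208] 0.9975544109083976 13.025
[-209.95956591  -40.61270372]
```

View pics/w10.png

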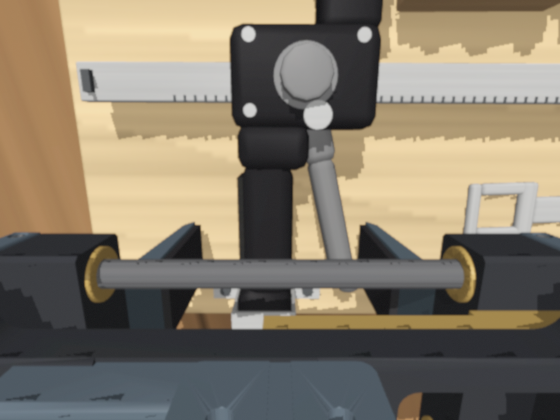

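View pics/t10.png

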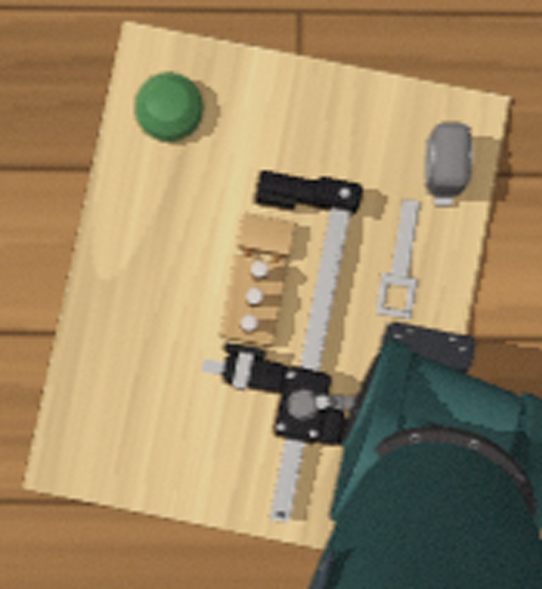

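Run:
```python
import cv2,numpy as np
b=cv2.imread("pics/top0z.png",0).astype(np.float32)
for n in ["t5","t6","t7","t9","t10"]:
    a=cv2.imread(f"pics/{n}.png",0).astype(np.float32)
    for (x0,y0,x1,y1) in [(250,160,375,212),(265,490,310,530)]:
        T=b[y0:y1,x0:x1]; S=a[y0-25:y1+45,x0-25:x1+25]
        r=cv2.matchTemplate(S,T,cv2.TM_CCOEFF_NORMED); _,m,_,l=cv2.minMaxLoc(r); print(n,l[0]-25,l[1]-25,round(m,3))
```

```text
t5 0 0 0.999
t5 0 0 0.998
t6 -1 8 0.984
t6 -2 8 0.927
t7 -2 7 0.983
t7 -2 8 0.931
t9 -1 5 0.988
t9 -1 5 0.942
t10 -1 5 0.988
t10 -1 5 0.941
```

Run:
```python
from h import *
import cv2
for n,c in [("w5",(240,60,360,260)),("w10",(220,90,380,300)),("w8",(220,90,380,300))]:
    a=cv2.imread(f"pics/{n}.png")[c[1]:c[3],c[0]:c[2]]
    cv2.imwrite(f"pics/z{n}.png",cv2.resize(a,None,fx=2.8,fy=2.8,interpolation=cv2.INTER_CUBIC))
im=[cv2.imread(f"pics/z{n}.png") for n in ("w5","w10","w8")]
h=min(i.shape[0] for i in im)
o=np.hstack([i[:h] for i in im]); 
sc=min(1,800/o.shape[1]);print(o.shape,sc)
cv2.imwrite("pics/cmp.png",cv2.resize(o,None,fx=sc,fy=sc))
```

```text
(560, 1232, 3) 0.6493506493506493
```

View pics/cmp.png

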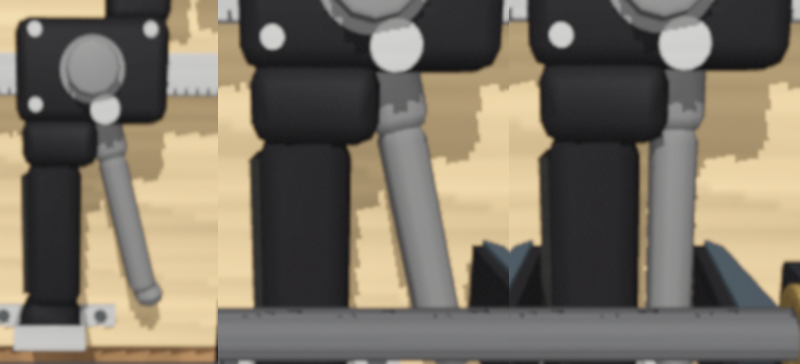

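Emit:
{"method": "step_arm", "body": {"commands": [[[0,6,0,0,0,0,0],[0,0,0,0,0,0,0],[0,-3,0,0,0,0,0.5],[0,-3,0,0,0,0,0.8],[0,0,0,0,0,0,0.8]]], "force": 30}}

```text
time_s: 13.75
eef_pos: [434.3, -144.8, 24.2]
ee_rot: [0.001, 0.769, 0.64, 0.001]
wrist_force: [6.2, -4.0, -1.4]
width: 0.707
```

Emit:
{"method": "step_arm", "body": {"commands": [[[0,0,0,0,0,0,0.8],[0,0,0,0,0,0,0.8],[0,0,0,0,0,0,0.8],[0,0,0,0,0,0,0.4],[0,6,0,0,0,0,0]]]}}

```text
time_s: 14.38
eef_pos: [439.0, -145.1, 23.8]
ee_rot: [-0.0, 0.769, 0.639, 0.0]
wrist_force: [2.0, 0.1, 0.1]
width: 0.68
```

```bash
cat > jaw.py <<'E'
from h import *
import sys
def jaw(out):
    snap("top",out,(200,100,375,290),3.1)
    b=cv2.imread("pics/top0z.png",0).astype(np.float32);a=cv2.imread("pics/"+out,0).astype(np.float32)
    for (x0,y0,x1,y1) in [(250,160,375,212),(265,490,310,530)]:
        T=b[y0:y1,x0:x1]; S=a[y0-25:y1+60,x0-25:x1+25]
        r=cv2.matchTemplate(S,T,cv2.TM_CCOEFF_NORMED); _,m,_,l=cv2.minMaxLoc(r); print(out,"jaw mm ~",round((l[1]-25)*.95,1),round(m,3))
    P,R,o=tool(); print(P.round(1),w2c(P).round(1),o["wrist_force"].round(1),o["width"].round(3),o["time_s"])
jaw(sys.argv[1])
E
python3 jaw.py t11.png
```

```text
t11.png jaw mm ~ 9.5 0.986
t11.png jaw mm ~ 9.5 0.903Traceback (most recent call last):
  File "jaw.py", line 10, in <module>
    jaw(sys.argv[1])
    ~~~^^^^^^^^^^^^^
  File "jaw.py", line 9, in jaw
    P,R,o=tool(); print(P.round(1),w2c(P).round(1),o["wrist_force"].round(1),o["width"].round(3),o["time_s"])
                                                                             ^^^^^^^^^^^^^^^^
AttributeError: 'float' object has no attribute 'round'
```

Emit:
{"method": "step_arm", "body": {"commands": [[[0,0,0,0,0,0,0],[0,0,0,0,0,0,0],[0,0,0,0,0,0,0],[0,-3,0,0,0,0,0.6],[0,-3,0,0,0,0,0.8]]]}}

```text
time_s: 15.05
eef_pos: [434.1, -144.7, 24.1]
ee_rot: [0.001, 0.769, 0.64, 0.001]
wrist_force: [6.6, -4.1, -1.2]
width: 0.808
```

Emit:
{"method": "step_arm", "body": {"commands": [[[0,0,0,0,0,0,0.8],[0,0,0,0,0,0,0.8],[0,0,0,0,0,0,0.8],[0,0,0,0,0,0,0.8],[0,6,0,0,0,0,0]]]}}

```text
time_s: 15.68
eef_pos: [436.8, -144.8, 23.5]
ee_rot: [-0.002, 0.769, 0.64, -0.001]
wrist_force: [-12.6, 0.0, 10.6]
width: 0.603
```

Emit:
{"method": "step_arm", "body": {"commands": [[[0,0,0,0,0,0,0],[0,0,0,0,0,0,0],[0,0,0,0,0,0,0],[0,-3,0,0,0,0,0.6],[0,-3,0,0,0,0,0.8]]]}}

```text
time_s: 16.3
eef_pos: [434.3, -144.8, 24.2]
ee_rot: [0.001, 0.769, 0.64, 0.001]
wrist_force: [7.3, -6.0, -1.8]
width: 0.773
```

Emit:
{"method": "step_arm", "body": {"commands": [[[0,0,0,0,0,0,0.8],[0,0,0,0,0,0,0.8],[0,0,0,0,0,0,0.8],[0,0,0,0,0,0,0.8],[0,6,0,0,0,0,0]]]}}

```text
time_s: 16.92
eef_pos: [436.8, -144.8, 23.5]
ee_rot: [-0.002, 0.769, 0.64, -0.001]
wrist_force: [-12.8, -1.1, 12.9]
width: 0.603
```

```bash
sed -i 's/o\["width"\].round(3)/o["width"]/' jaw.py; python3 jaw.py t12.png
```

```text
t12.png jaw mm ~ 19.9 0.981
t12.png jaw mm ~ -14.2 0.496
[ 438.  -145.    23.6] [-110.7 -138.5] [ 1.8  2.1 -0.1] 0.6478483528010706 16.975
```

View pics/t12.png

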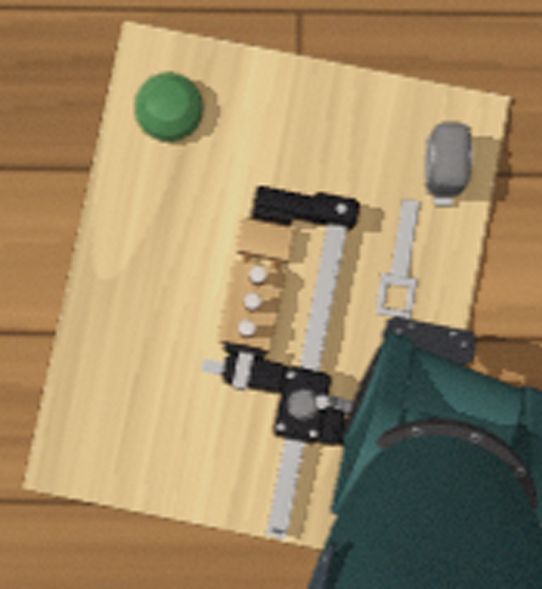

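Emit:
{"method": "step_arm", "body": {"commands": [[[0,0,0,0,0,0,0],[0,0,0,0,0,0,0],[0,0,0,0,0,0,0],[0,-3,0,0,0,0,0.6],[0,-3,0,0,0,0,0.8]]]}}

```text
time_s: 17.6
eef_pos: [434.1, -144.6, 24.1]
ee_rot: [0.001, 0.769, 0.64, 0.001]
wrist_force: [6.2, -4.6, -1.5]
width: 0.811
```

Emit:
{"method": "step_arm", "body": {"commands": [[[0,0,0,0,0,0,0.8],[0,0,0,0,0,0,0.8],[0,0,0,0,0,0,0.8],[0,0,0,0,0,0,0.8],[0,6,0,0,0,0,0]]]}}

```text
time_s: 18.23
eef_pos: [436.9, -145.0, 23.7]
ee_rot: [-0.002, 0.769, 0.64, -0.001]
wrist_force: [-14.4, -1.2, 13.0]
width: 0.601
```

Emit:
{"method": "step_arm", "body": {"commands": [[[0,0,0,0,0,0,0],[0,0,0,0,0,0,0],[0,0,0,0,0,0,0],[0,-3,0,0,0,0,0.6],[0,-3,0,0,0,0,0.8]]]}}

```text
time_s: 18.85
eef_pos: [435.0, -145.1, 24.3]
ee_rot: [0.002, 0.769, 0.64, 0.001]
wrist_force: [14.3, -10.3, -7.4]
width: 0.771
```

Emit:
{"method": "step_arm", "body": {"commands": [[[0,0,0,0,0,0,0.8],[0,0,0,0,0,0,0.8],[0,0,0,0,0,0,0.8],[0,0,0,0,0,0,0.8],[0,6,0,0,0,0,0]]]}}

```text
time_s: 19.48
eef_pos: [436.9, -145.0, 23.7]
ee_rot: [-0.002, 0.769, 0.64, -0.001]
wrist_force: [-13.4, -0.3, 11.2]
width: 0.598
```

```bash
python3 jaw.py t13.png
```

```text
t13.png jaw mm ~ 29.4 0.981
t13.png jaw mm ~ -14.2 0.499
[ 438.  -145.1   23.7] [-110.6 -138.6] [ 2.   0.8 -0.4] 0.6415751225654509 19.525
```

View pics/t13.png

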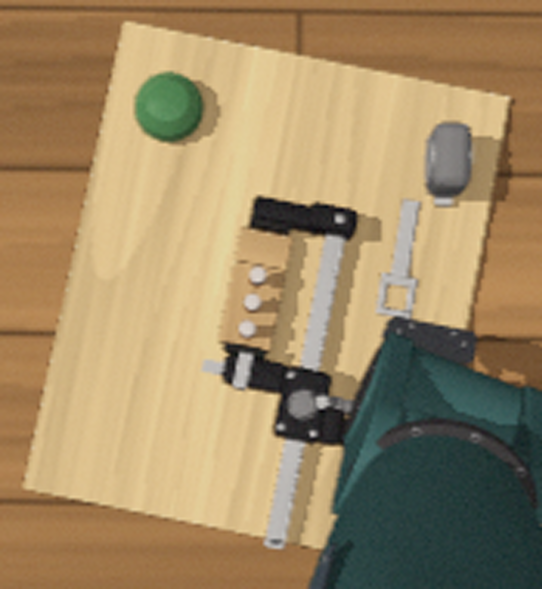

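Emit:
{"method": "step_arm", "body": {"commands": [[[0,0,0,0,0,0,0],[0,0,0,0,0,0,0],[0,0,0,0,0,0,0],[0,-3,0,0,0,0,0.6],[0,-3,0,0,0,0,0.8]]], "force": 35}}

```text
time_s: 20.15
eef_pos: [434.5, -144.8, 24.2]
ee_rot: [0.002, 0.769, 0.64, 0.001]
wrist_force: [13.4, -9.8, -4.5]
width: 0.813
```

Emit:
{"method": "step_arm", "body": {"commands": [[[0,0,0,0,0,0,0.8],[0,0,0,0,0,0,0.8],[0,0,0,0,0,0,0.8],[0,0,0,0,0,0,0.8],[0,6,0,0,0,0,0]]]}}

```text
time_s: 20.78
eef_pos: [439.1, -145.9, 24.4]
ee_rot: [0.0, 0.769, 0.64, -0.0]
wrist_force: [-5.8, 2.2, 14.0]
width: 0.652
```

Emit:
{"method": "step_arm", "body": {"commands": [[[0,0,0,0,0,0,0],[0,0,0,0,0,0,0],[0,0,0,0,0,0,0],[0,-3,0,0,0,0,0.6],[0,-3,0,0,0,0,0.8]]]}}

```text
time_s: 21.4
eef_pos: [434.3, -144.8, 24.1]
ee_rot: [0.001, 0.769, 0.64, 0.001]
wrist_force: [12.5, -8.5, -4.0]
width: 0.813
```

Emit:
{"method": "step_arm", "body": {"commands": [[[0,0,0,0,0,0,0.8],[0,0,0,0,0,0,0.8],[0,0,0,0,0,0,0.8],[0,0,0,0,0,0,0.8],[0,6,0,0,0,0,0]]]}}

```text
time_s: 22.02
eef_pos: [439.1, -146.0, 24.3]
ee_rot: [0.0, 0.769, 0.639, -0.0]
wrist_force: [-5.4, 2.8, 14.4]
width: 0.653
```

```bash
python3 jaw.py t14.png
```

```text
t14.png jaw mm ~ 30.4 0.965
t14.png jaw mm ~ -13.3 0.499
[ 440.  -145.8   24.3] [-108.5 -138.9] [6.7 3.8 1.5] 0.6941965340291476 22.075
```

View pics/t14.png

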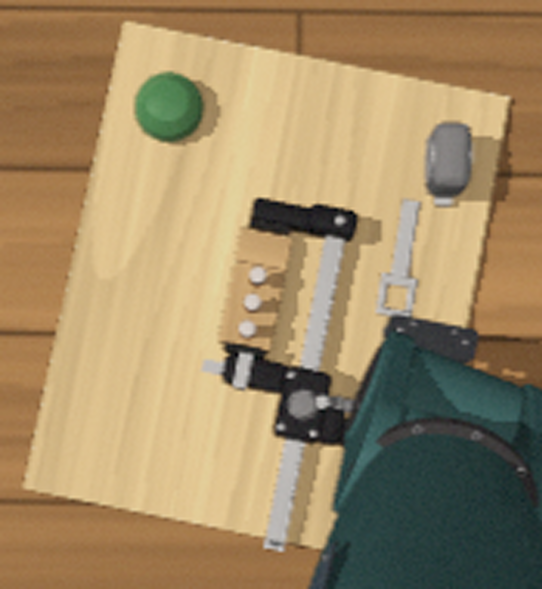

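Emit:
{"method": "step_arm", "body": {"commands": [[[0,0,0,0,0,0,0],[0,0,0,0,0,0,0],[0,0,0,0,0,0,0],[0,-3,0,0,0,0,0.6],[0,-3,0,0,0,0,0.8]]], "force": 50}}

```text
time_s: 22.7
eef_pos: [434.3, -144.8, 24.1]
ee_rot: [0.002, 0.769, 0.64, 0.001]
wrist_force: [12.1, -8.3, -4.7]
width: 0.814
```

Emit:
{"method": "step_arm", "body": {"commands": [[[0,0,0,0,0,0,0.8],[0,0,0,0,0,0,0.8],[0,0,0,0,0,0,0.8],[0,0,0,0,0,0,0.8],[0,0,0,0,0,0,0.8]]]}}

```text
time_s: 23.32
eef_pos: [433.3, -145.3, 24.4]
ee_rot: [0.001, 0.769, 0.639, -0.0]
wrist_force: [-8.1, -16.8, 16.3]
width: 0.508
```

```bash
python3 jaw.py t15.png; python3 -c "
from h import *
snap('wrist','w15.png')"
```

```text
t15.png jaw mm ~ 30.4 0.966
t15.png jaw mm ~ -13.3 0.498
[ 433.3 -145.2   24.4] [-115.2 -139.6] [ -7.6 -16.3  16.7] 0.5148447570305671 23.375
```

View pics/w15.png

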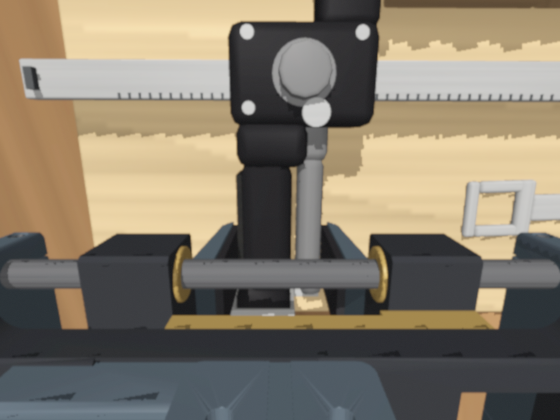

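View pics/t15.png

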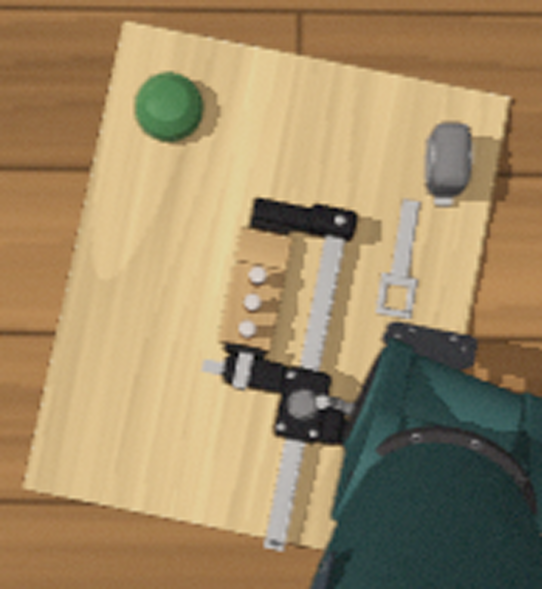

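Run:
```python
from h import *
ims=[cv2.imread(f"pics/{n}.png")[170:400,190:400] for n in ("t12","t13","t15")]
o=np.hstack(ims); cv2.imwrite("pics/cmp2.png",cv2.resize(o,None,fx=1.25,fy=1.25))
snap("scene","s15.png",(215,175,375,310),4.4)
```

```text
(no output)
```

View pics/cmp2.png

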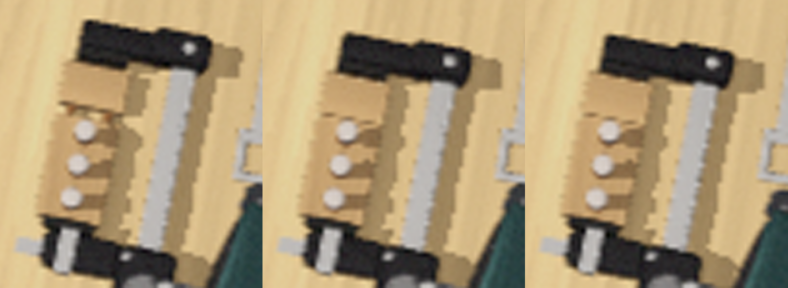

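View pics/s15.png

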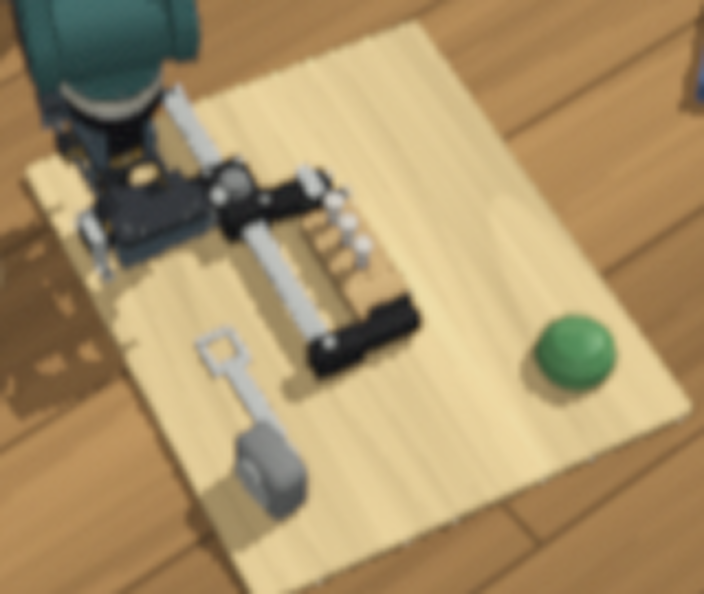

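Run:
```python
from h import *
s=snap("top","t16.png",(265,145,325,235),6.5)
s0=cv2.imread("pics/top0.png")[145:235,265:325]
a=cv2.imread("pics/t16.png"); b=cv2.resize(s0,None,fx=6.5,fy=6.5,interpolation=cv2.INTER_CUBIC)
cv2.imwrite("pics/cmp3.png",np.hstack([b,a]))
```

```text
(no output)
```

View pics/cmp3.png

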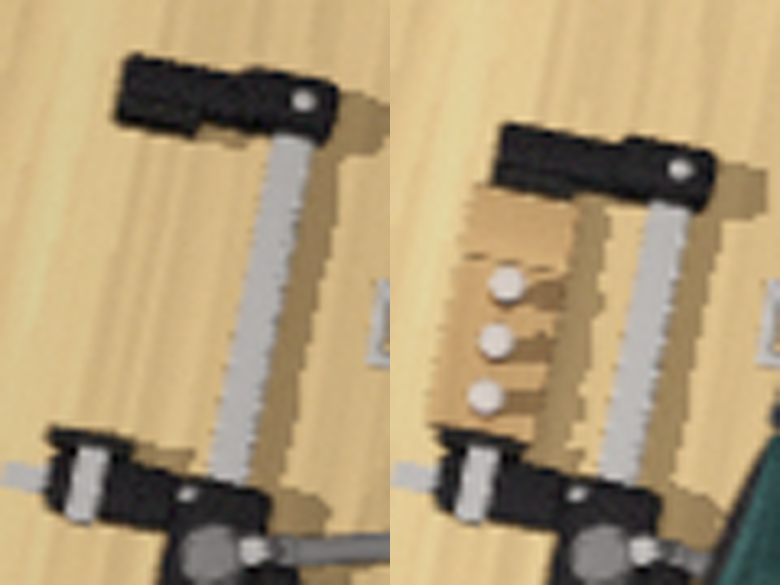

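Run:
```python
from h import *
s=env.snapshot("top")
f=lambda n,u,v,z:print(n,w2c(ray(s,265+u/6.5,145+v/6.5,z)).round(1))
f("bolt0",303,100,50);f("bolt1",290,168,50)
f("jawpad0 top",160,125,47);f("jawpad0 bot",160,132,17)
f("headpad top",90,434,47)
f("jawpad1 top",150,188,47);f("jaw arm top1",130,185,47)
f("end front",135,193,34);f("seam",115,264,34);f("rear",95,440,34)
f("peg1",508-390,285,63);f("peg2",496-390,341,63);f("peg3",486-390,397,63)
```

```text
bolt0 [100.8 -49.4]
bolt1 [ 69.9 -49.5]
jawpad0 top [78.2 10.3]
jawpad0 bot [81.6  9.9]
headpad top [-62.2  14. ]
jawpad1 top [49.7  9.2]
jaw arm top1 [49.3 18.1]
end front [48.7 15.4]
seam [15.6 18. ]
rear [-63.2  11.5]
peg1 [ 2.2 14.5]
peg2 [-22.8  14.9]
peg3 [-47.4  14.4]
```

Emit:
{"method": "step_arm", "body": {"commands": [[[0,3,0,0,0,0,0],[0,0,0,0,0,0,0],[0,0,0,0,0,0,0],[0,0,-10,0,0,0,0],[0,0,-25,0,0,0,0]]]}}

```text
time_s: 24.2
eef_pos: [435.0, -144.2, 58.7]
ee_rot: [-0.001, 0.769, 0.64, -0.001]
wrist_force: [-0.4, 0.1, -0.1]
width: 0.996
```

Emit:
{"method": "step_arm", "body": {"commands": [[[0,0,-30,0,0,0,0.5],[0,0,-20,0,0,0,1],[0,0,0,0,0,0,1],[0,0,0,0,0,0,1],[0,0,0,0,0,0,1]]], "force": 20}}

```text
time_s: 24.82
eef_pos: [435.5, -144.4, 107.9]
ee_rot: [-0.001, 0.769, 0.64, -0.0]
wrist_force: [0.6, 0.4, -0.4]
width: 0.483
```

```bash
python3 jaw.py t17.png
python3 - <<'E'
from h import *
snap("wrist","w17.png")
P=tool()[0]
plan([*c2w(-105.4,-44),90],-10.5,5)
E
```

```text
t17.png jaw mm ~ 29.4 0.981
t17.png jaw mm ~ -14.2 0.499
[ 435.5 -144.4  108. ] [-113.1 -138.4] [-0.6 -0.2 -1. ] 0.43936413232160415 24.875
rotvec [-0.0013 -0.0002  0.0003] per row [-0.0003 -0.      0.0001]
[18.9, 1.5, 3.6] [-0.0003, -0.0, 0.0001]
[18.9, 1.5, 3.6] [-0.0003, -0.0, 0.0001]
[18.9, 1.5, 3.6] [-0.0003, -0.0, 0.0001]
[18.9, 1.5, 3.6] [-0.0003, -0.0, 0.0001]
[18.9, 1.5, 3.6] [-0.0003, -0.0, 0.0001]
```

View pics/w17.png

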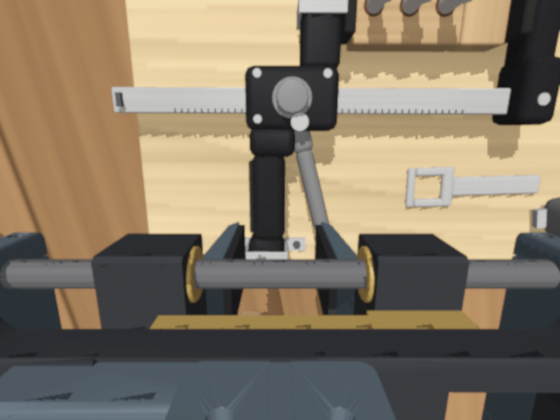

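View pics/t17.png

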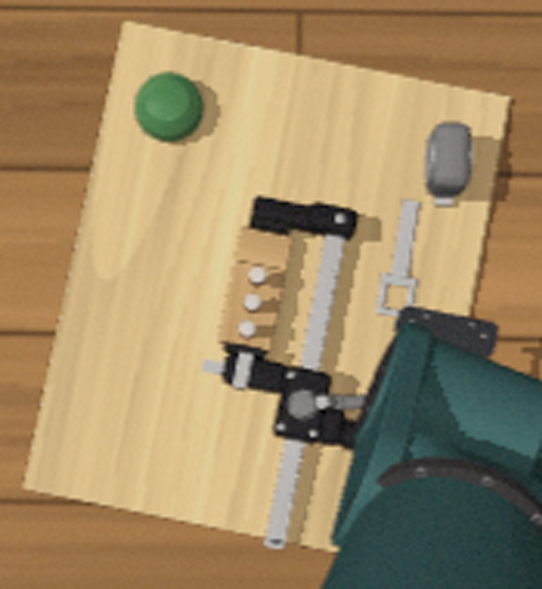

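Emit:
{"method": "step_arm", "body": {"commands": [[[19,1.5,0,0,0,0,1],[19,1.5,0,0,0,0,1],[19,1.5,0,0,0,0,1],[19,1.5,0,0,0,0,1],[18,1.5,0,0,0,0,1]]]}}

```text
time_s: 25.55
eef_pos: [460.4, -52.9, 108.3]
ee_rot: [-0.0, 0.769, 0.64, -0.0]
wrist_force: [0.7, -0.2, -0.4]
width: 0.007
```

Run:
```python
from h import *
snap("wrist","w18.png")
P,R,o=tool();print(P,w2c(P),o["width"],o["time_s"])
```

```text
[460.7890493  -51.78379801 108.3386885 ] [-105.19669565  -42.66886725] 0.007692392765443493 25.6
```

View pics/w18.png

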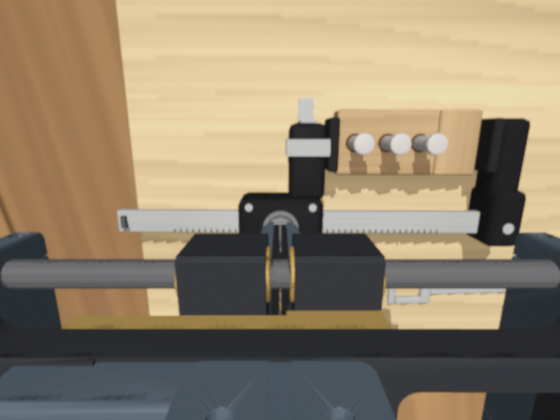

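Emit:
{"method": "step_arm", "body": {"commands": [[[-1.5,0,18,0,0,0,1],[0,0,16,0,0,0,1],[0,0,10,0,0,0,1],[0,0,5,0,0,0,1],[0,0,3.5,0,0,0,1]]]}}

```text
time_s: 26.22
eef_pos: [459.9, -55.1, 56.1]
ee_rot: [-0.0, 0.769, 0.639, -0.0]
wrist_force: [-13.0, 1.7, 42.4]
width: 0.007
```

Emit:
{"method": "step_arm", "body": {"commands": [[[0,0,0.5,0,0,0,1],[0,0,0,0,0,0,1],[0,0,0,0,0,0,1],[0,0,0,0,0,0,1],[0,0,0,0,0,0,1]]]}}

```text
time_s: 26.85
eef_pos: [459.9, -55.1, 56.4]
ee_rot: [-0.0, 0.769, 0.64, -0.0]
wrist_force: [-9.8, -0.2, 23.1]
width: 0.007
```

```bash
python3 jaw.py t19.png
```

```text
t19.png jaw mm ~ -9.5 0.991
t19.png jaw mm ~ -23.8 0.42
[459.9 -55.1  56.4] [-105.4  -46.1] [-9.4  0.5 22.7] 0.005049428848582033 26.9
```

View pics/t19.png

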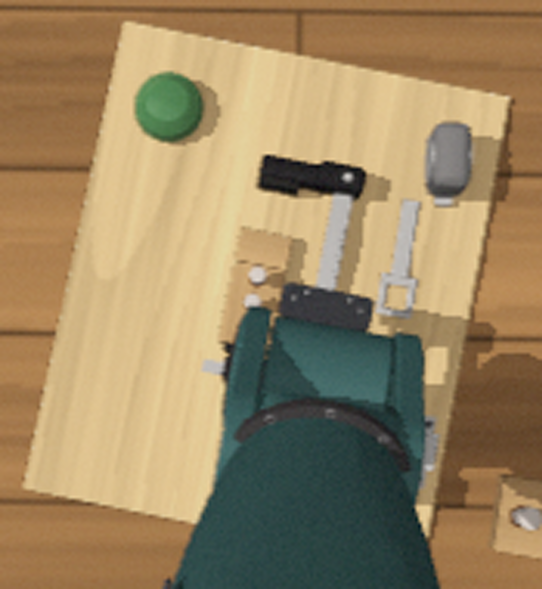

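Emit:
{"method": "step_arm", "body": {"commands": [[[0,0,-8,0,0,0,1],[0,0,-25,0,0,0,1],[0,0,-35,0,0,0,1],[-30,0,-40,0,0,0,1],[-40,0,-20,0,0,0,1]]]}}

```text
time_s: 27.52
eef_pos: [448.5, -124.6, 186.2]
ee_rot: [0.001, 0.768, 0.64, 0.001]
wrist_force: [-0.2, 0.7, -0.5]
width: 0.003
```

Emit:
{"method": "step_arm", "body": {"commands": [[[-40,0,0,0,0,0,1],[-40,0,0,0,0,0,1],[-30,0,0,0,0,0,1],[0,0,0,0,0,0,1],[0,0,0,0,0,0,1]]]}}

```text
time_s: 28.15
eef_pos: [427.5, -231.7, 183.8]
ee_rot: [0.0, 0.769, 0.639, 0.0]
wrist_force: [0.2, 0.1, -0.6]
width: 0.011
```

```bash
python3 jaw.py t20.png
python3 - <<'E'
from h import *
s=snap("top","t20f.png"); snap("scene","s20.png",(215,175,375,310),4.4)
a=s["color"][145:260,250:350]; cv2.imwrite("pics/t20z.png",cv2.resize(a,None,fx=5.2,fy=5.2,interpolation=cv2.INTER_CUBIC))
E
```

```text
t20.png jaw mm ~ -9.5 0.99
t20.png jaw mm ~ -10.4 0.941
[ 427.6 -231.5  183.7] [-105.1 -225.4] [-1.1 -0.9 -0.1] 0.003919153468268087 28.2
```

View pics/t20z.png

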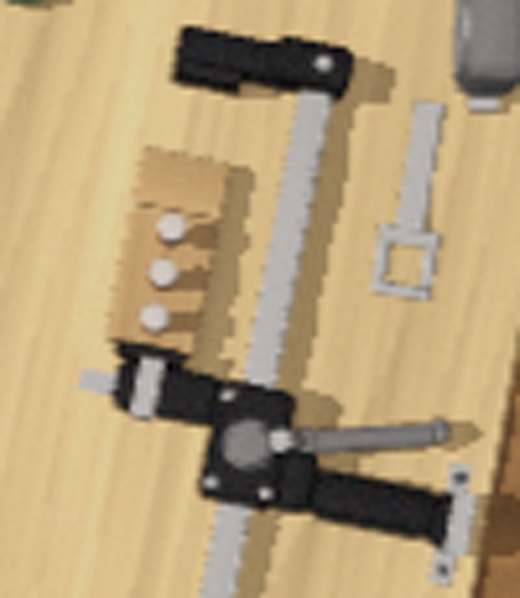

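View pics/t20f.png

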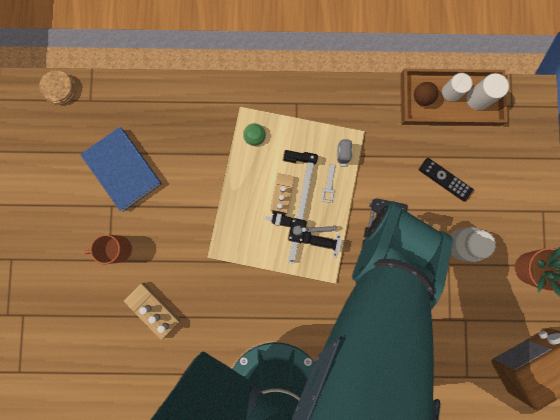

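View pics/s20.png

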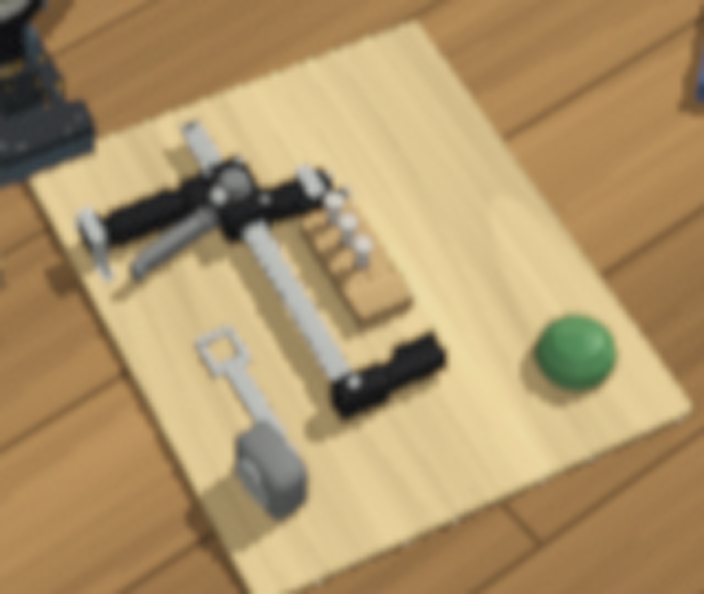

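```bash
python3 -c "
from cell import env
print(env.sign_off())"
```

```text
the job is handed in; nothing more can be done
None
```

I slid the peg board between the jaws and pumped the clamp until the gap was shut. Then I held the release until the jaw ran back open, lifted clear and signed off at about 28 s. `sign_off` gives no verdict, so everything below comes from the camera images.

**Last checks**
- **Peg board:** it lies flat against the head pad, with its origin at about x −21, y 14 mm in the clamp's frame. Only a seam shows where the gap was, and the board measures about 110–112 mm long. That is good to a couple of mm, so it can't confirm a gap under 1.5 mm on its own. The jaw also stopped advancing under a hard pull, which points to the block being home.
- **Clamp:** the jaw is back at its open end and the trigger is at rest. The release looks up in the last picture.
- **Surroundings:** the bystanders in view look unmoved. The arm is touching nothing, with the gripper about 184 mm up.

**What disagreed or went wrong**
- **Jaw travel:** by travel alone the jaw advanced only about 30 mm, short of the roughly 41 mm I expected. It had started about 10 mm closed; after the release it ran about 10 mm past its starting place. At the press it was therefore near 40 mm.
- **Wasted pulls:** one or two early pulls gave no ratchet step, because the open finger probably kept the trigger from springing fully back. Moving the hand forward between pulls fixed it. The last three pulls came after the block was already nearly or fully home.
- **Release press:** the wrist force peaked at about 42 N upwards as the closed fingers pressed the button. The 40 N limit is for the arm and gripper body, and the wrist limit is 120 N.

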